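# Seat a training module in the bench clamp and snug the screw

### The arm

A 6-joint arm with a two-finger parallel gripper is mounted at the origin on the work surface. World frame = base frame: x ahead of the robot, y to its left, z up, the work surface at z = 0. Lengths are in mm, angles in degrees, forces in N, time in s.
With the tool pointing down it reaches from about 375 to 750 mm from the base axis. Payload 9 kg.
Tool frame: the origin (TCP) lies midway between the tips of the shut fingers; the grasp point (between the pads) lies 19 mm behind it (grip_depth is the distance from the TCP to the grasp point, in mm); x points along the fingers, z is the direction in which the jaws open and shut, and the axes are right-handed (so a half turn about x gives the same grasp; the last joint's range is limited). The gripper opens to 85 mm and grips with 20 to 120 N. Pads are 22 mm wide; open, the fingers measure 114 mm over their backs; the gripper's body (76 mm by 85 mm) begins 54 mm behind the grasp point. The pads swing forward as they close: fully open they stand 13 mm farther back than shut.
Start: joints at [-85.01, 5.964, 5.575, 89.605, 0, 77.527], TCP at [180.071, -572.373, 231.331] pointing down, gripper open.
Joint ranges: [-171.21, 171.21], [-48.23, 106.86], [-62.78, 66.21], [-105.2, 120.99], [-86.42, 89.51], [-180, 180]. Speed limits (degrees/s): [127.2, 127.2, 147.25, 180, 180, 180].

### API

Orientations are given as a 3x3 rotation matrix whose columns are the frame's x, y, z axes.
In Python, from cell import * gives the robot as it stands.
- The arm moves only by the tool carry_out, never from a script. Its argument "motion" is text: rows parted by semicolons, each of 7 numbers parted by spaces: the finger opening in cm, from 0 to 8.54, then the shift along the tool's x, y, z in cm, then the turn, a rotation vector about the tool's x, y, z in rad. A call has exactly 5 rows; each row shifts and turns the pose as measured when the row begins, along the tool's axes as they then stand; what a row does not reach is not made up. A row lasts 1/12 s, in which the tool goes at most 41.7 mm and 7.16 degrees, less where a joint would pass 70% of its speed; a pose out of reach is approached as far as the arm can. A call with a gripper value outside its range is refused whole. The fingers move at their own pace and stop on an object; the grip force is fixed at half the most. Time passes only in rows, so rows that do not move let the fingers close, or fill a call up. It gives the time, the measured TCP pose, the force and the opening at its end, in the units of the state.
- get_obs(): the state, without advancing time (a new reading comes with each control period).
- capture(name): name is "scene" or "top" or "wrist"; returns the picture (480x640x3 uint8, red, green, blue); there is no depth.
- camera_params(name): a dict with "fx", "fy", "cx", "cy" (pixels), "R" (3x3) and "t" (3): a world point X has camera coordinates R X + t. Camera axes: x right, y down, z forward; pixel columns grow to the right and rows downward; lengths in mm; the calibration is good to about 2 mm. A picture is of the moment at which its call begins: read the wrist's pose just before it. camera_params takes no time and is no camera call; for the wrist camera it gives the pose at the moment of the call.
- sign_off(): hands the job in, once; it reports no verdict.
The state is a dict: "time_s": time; "qpos": joint angles; "qvel": joint speeds; "joint_torque": joint torques, N m; "tool_pos": TCP position; "orientation": TCP orientation; "force": force on the tool from outside, world axes, zero at the start; "wrist_torque": the same for the moment, N m; "opening": finger opening in mm.
Only numpy, scipy, OpenCV 4.12 (cv2) and the standard library are available. Lean on these libraries where they do the work, as an engineer would, in place of code of your own. Each camera call takes 0.05 s, during which the arm holds its last target. There are 200 camera calls.

### The job

Slide the orange module along the clamp's bed, without shoving it hard, until its end sits fully home against the clamp's blue column. Then turn the red-handled crank clockwise (seen from above) until the rubber pad meets the module, snug it up by feel so the module is held firmly but not overtightened, and let go, leaving the other things on the bench alone.

Things in the scene. Friction and masses are not known exactly. Their poses are not given: they have to be found in the camera images.
- clamp: Blue C-frame bench clamp bolted to the bench. Origin on the bench top straight under the screw; z up; its throat opens towards its own -x, where the module lies on an aluminium bed (x -150 to +35 mm) between two rails (64 mm apart, 8 mm high). Bed surface 17 to 23 mm above the bench, set anew each time. The clamp's arm over the throat spans heights 113 to 147 mm.
- stop (a point): Centre line of the flat blue column face (62 mm wide, 140 mm high) that is the module's stop, 35 mm on the clamp's +x side of the screw, 40 mm above the bench; axes as the clamp's.
- module: The work: orange case with white, socketed top, 160 x 60 x 36 mm (its x, y, z), 0.35 to 0.65 kg, loose on the bed. Origin at the centre of its underside; its +x end goes against the column; fully home, its origin is 45 mm on the clamp's -x side of the screw. It starts 30 to 65 mm short of that; sliding it takes 1 to 4 N. A grey spot on top marks where the pad lands.
- clamp_pad: Round rubber-faced pad, 30 mm across, on the lower end of the threaded spindle, which does not turn. Origin at the centre of its underside. It sinks 20 mm for each clockwise turn of the crank (seen from above) and starts 5 to 31 mm above the module's top. How far the crank goes on after the pad touches must be judged by force.
- crank_hub (a point): Point on the screw's vertical axis, level with the middle of the red grip, 189 mm above the bench. The crank stays at this height as it turns; the spindle's top (14 mm thick) stands no higher than this point.
- grip_mid (a point): Middle of the red upright crank grip, 18 mm diameter, 48 mm tall, 50 mm from the screw's axis; it spins on its pin, so it can be carried round in a circle without turning the hand. Running free takes 4 to 6 N at the grip along its path (thread friction; the screw stays where left). Once the pad bears, effort climbs steeply: snug is 3 to 5 N more; over 5.5 N more is too tight, under 2 N loose.
- screwdriver: Bystander: screwdriver lying on the bench, to be left alone.
- contactor: Bystander: black contactor block, 70 x 45 x 72 mm, origin under its centre, to be left alone.
- jar: Bystander: small jar with a red cap, 56 mm across, 70 mm tall, origin under its centre, to be left alone.
Things that resemble listed ones, but are neither listed nor needed, are in the scene too. Of the things like the module, leave any that is purple; of the rest the larger one is meant.

How it is judged:
By the outcome, as a careful person would: the job done as asked, in the order asked, and still so for the second after the job is handed in, with the robot touching nothing.
It also fails if it takes over 72 s, if anything falls off the work surface, if the arm or the gripper's body presses on something with over 40 N, if the wrist force passes 120 N, or if a joint passes its speed limit or range.

## Working session

There is one attempt and no reset: what is moved stays moved. The work goes in short steps, Python scripts to look and compute and a tool call to move; the robot and the scene stay as the last step left them, time stands still between calls to the robot, and variables do not carry over. Pictures are saved under pics/ and viewed, about 8 in all and at most 12, crops included, and the job is handed in when it is done.

Besides the shell and the picture viewer there is one more tool, called after "Emit:" as a command line: name --argument value ..., lists and objects as JSON in quotes. carry_out: Moves the arm, as the interface text tells. Its arguments: {"type":"object","properties":{"motion":{"type":"string"}},"required":["motion"]}

```bash
mkdir -p pics; ls; python3 - <<'E'
from cell import *
import cv2
for n in("scene","top"):
    im=capture(n); cv2.imwrite(f"pics/{n}0.png",im[:,:,::-1])
    p=camera_params(n); print(n,p)
o=get_obs(); print(o)
E
```

```text
pics
scene {'fx': 505.04054152321197, 'fy': 505.04054152321197, 'cx': 323.303160518342, 'cy': 236.51728282865508, 'R': array([[-0.58432932,  0.81117286, -0.02361839],
       [ 0.44581455,  0.29655211, -0.84457459],
       [-0.6780919 , -0.50403912, -0.53491675]]), 't': array([ 379.30820202, -128.97795064, 1768.44003993])}
top {'fx': 489.27862821090866, 'fy': 489.27862821090866, 'cx': 321.4887737575548, 'cy': 236.77872154162057, 'R': array([[ 0.02060813, -0.99976424, -0.00683946],
       [-0.99737838, -0.02008336, -0.06951996],
       [ 0.06936621,  0.00825421, -0.99755711]]), 't': array([ -49.49991595,  603.9803043 , 1296.3338289 ])}
{'time_s': 0.1, 'qpos': array([-8.50089104e+01,  5.99357244e+00,  5.53067854e+00,  8.96060778e+01,
        1.05869207e-03,  7.75269366e+01]), 'qvel': array([ 1.47524077e-01, -7.19796712e-02,  1.54909748e-01,  1.03434512e-04,
       -8.79998267e-03,  1.35340470e-02]), 'joint_torque': array([ 8.57889623e-03, -5.58201599e+01,  5.04724395e+01,  1.26611808e-02,
       -2.27770552e-04, -3.76401033e-06]), 'tool_pos': array([ 180.05452415, -572.01987281,  230.60866678]), 'orientation': array([[-8.63225114e-05,  9.53904916e-01,  3.00108987e-01],
       [ 1.20082619e-03,  3.00108871e-01, -9.53904201e-01],
       [-9.99999275e-01,  2.78035324e-04, -1.17138015e-03]]), 'force': array([-0.80588691,  0.20890832, -0.19069849]), 'wrist_torque': array([ 0.01971938, -0.00912084, -0.00140783]), 'opening': 85.3140509964923}
```

View pics/scene0.png

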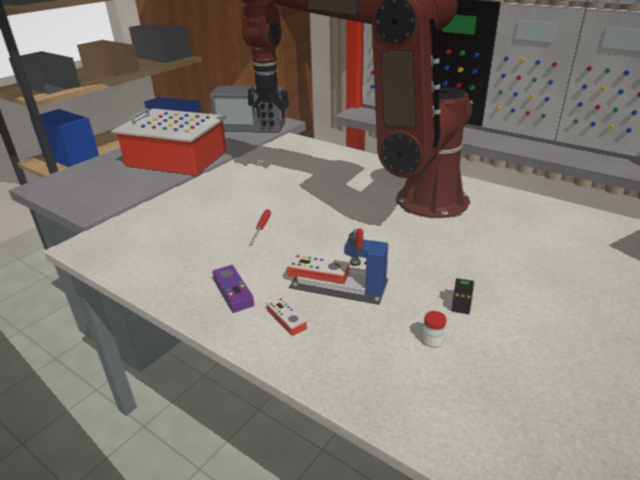

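View pics/top0.png

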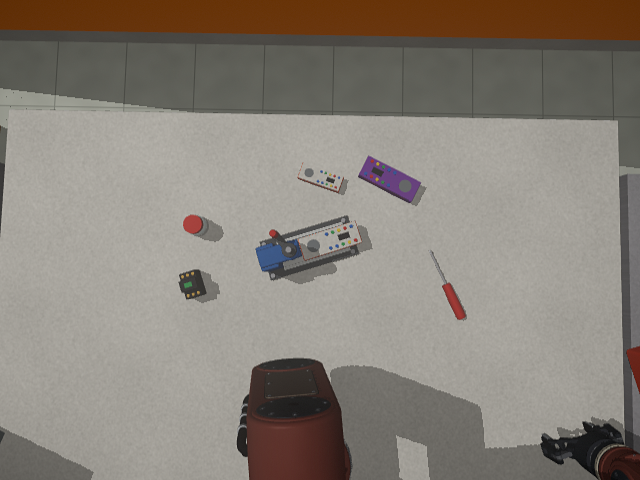

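The scene view shows the clamp at (340,270), with the small decoy at (287,315) and the purple one at (233,287). In the top view the module is at about (330,240), the red grip at (273,233), the spindle at (289,250) and the blue column at (270,256). The throat faces right, towards world -y.

```bash
cat > h.py <<'E'
from cell import *
import cv2, numpy as np
np.set_printoptions(precision=2,suppress=True)
def ray(p,u,v,z):
    d=p["R"].T@np.array([(u-p["cx"])/p["fx"],(v-p["cy"])/p["fy"],1]); c=-p["R"].T@p["t"]
    return c+d*(z-c[2])/d[2]
def proj(p,X):
    q=p["R"]@np.asarray(X,float)+p["t"]; return np.array([p["fx"]*q[0]/q[2]+p["cx"],p["fy"]*q[1]/q[2]+p["cy"]])
def mask(im,lo,hi):
    return cv2.inRange(cv2.cvtColor(im,cv2.COLOR_RGB2HSV),lo,hi)
E
python3 - <<'E'
from h import *
im=cv2.imread("pics/top0.png"); c=im[200:295,235:380]
cv2.imwrite("pics/topc.png",cv2.resize(c,None,fx=5.5,fy=5.5,interpolation=cv2.INTER_CUBIC))
rgb=im[:,:,::-1].copy(); p=camera_params("top")
b=mask(rgb,(105,100,60),(125,255,255)); b[:200]=0;b[300:]=0; 
ys,xs=np.nonzero(b); print("blue",cv2.minAreaRect(np.c_[xs,ys].astype(np.float32)))
r=mask(rgb,(0,150,90),(8,255,255))|mask(rgb,(172,150,90),(180,255,255))
ys,xs=np.nonzero(r[225:245,262:285]); print("red",xs.mean()+262,ys.mean()+225,len(xs),ray(p,xs.mean()+262,ys.mean()+225,205))
E
```

```text
blue ((305.5986328125, 244.35275268554688), (24.46268653869629, 99.59283447265625), 72.0955581665039)
red 272.2903225806452 232.80645161290323 31 [598.99  75.49 205.  ]
```

View pics/topc.png

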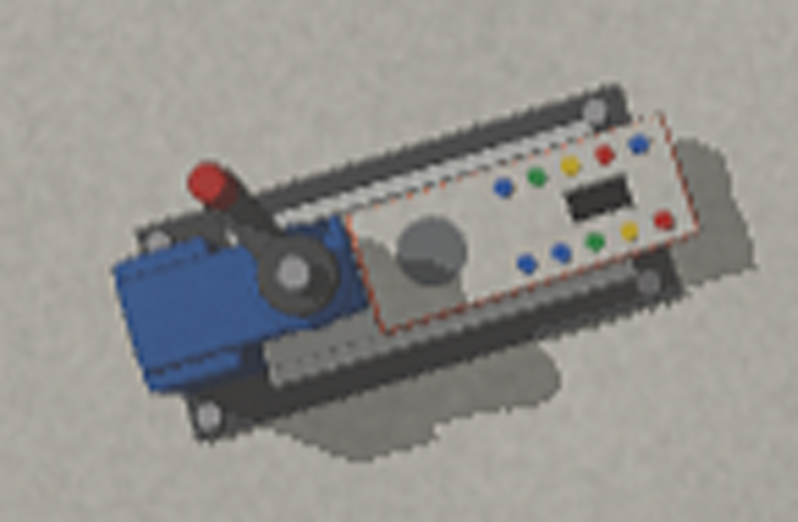

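```bash
python3 - <<'E'
from h import *
p=camera_params("top")
f=lambda X,Y,z: ray(p,235+(X+.5)/5.5-.5,200+(Y+.5)/5.5-.5,z)
print("spindle",f(293,272,187)); g=f(209,184,213); print("grip",g)
C=[f(*q,56) for q in((660,115),(697,232),(388,332),(345,215))]
for c in C: print(c)
print("mod ctr",np.mean(C,0), "L",np.linalg.norm((C[0]+C[1]-C[2]-C[3])/2))
d=(C[2]+C[3]-C[0]-C[1])/2; print("yaw mod",np.degrees(np.arctan2(d[1],d[0])))
# base corner bolts
B=[f(595,110,12),f(650,284,12),f(208,416,12),f(158,243,12)]
for c in B: print(c)
d=(B[2]+B[3]-B[0]-B[1])/2; print("yaw base",np.degrees(np.arctan2(d[1],d[0])),np.linalg.norm(d))
print(g-f(293,272,187),np.linalg.norm((g-f(293,272,187))[:2]))
E
```

```text
spindle [562.85  39.8  187.  ]
grip [597.85  73.91 213.  ]
[ 646.99 -123.47   56.  ]
[ 591.42 -141.95   56.  ]
[540.89   3.98  56.  ]
[596.15  25.74  56.  ]
mod ctr [593.86 -58.93  56.  ] L 156.03415248982324
yaw mod 108.95719958334362
[653.43 -93.95  12.  ]
[ 568.03 -122.48   12.  ]
[498.88  93.1   12.  ]
[583.31 120.09  12.  ]
yaw base 107.96153599126463 225.8182644368939
[35.  34.1 26. ] 48.86677071420336
```

Emit:
carry_out --motion "0 0 3.6 -1.6 0 0 0;0 0 3.6 -1.6 0 0 0;0 0 3.6 -1.6 0 0 0;0 0 3.6 -1.6 0 0 0;0 0 3.6 -1.6 0 0 0"

```text
time_s: 0.52
tool_pos: [326.5, -441.3, 226.7]
orientation: [[-0.003, 0.957, 0.289], [0.005, 0.289, -0.957], [-1.0, -0.001, -0.005]]
force: [0.1, -1.0, 0.3]
opening: 25.2
```

Emit:
carry_out --motion "0 0 3.6 -1.6 0 0 0;0 0 3.6 -1.6 0 0 0;0 0 3.6 -1.6 0 0 0;0 0 3.6 -1.6 0 0 0;0 0 3.6 -1.6 0 0 0"

```text
time_s: 0.93
tool_pos: [481.1, -304.3, 225.4]
orientation: [[-0.004, 0.958, 0.287], [0.006, 0.287, -0.958], [-1.0, -0.002, -0.007]]
force: [0.4, -0.9, 0.1]
opening: 0.2
```

Emit:
carry_out --motion "0 0 3.6 -1.6 -0.01 0 0;0 0 3.6 -1.6 -0.01 0 0;0 0 3.6 -1.6 0 0 0;0 0 3.6 -1.5 0 0 0;0 0 2.5 -1.0 0 0 0"

```text
time_s: 1.35
tool_pos: [626.8, -173.4, 223.6]
orientation: [[-0.005, 0.951, 0.309], [0.008, 0.309, -0.951], [-1.0, -0.003, -0.009]]
force: [0.5, -0.8, -0.0]
opening: -0.1
```

Emit:
carry_out --motion "0 2 0 0 0 0 0;0 3 0 0 0 0 0;0 3 0 0 0 0 0;0 2 0 0 0 0 0;0 0 0 0 0 0 0"

```text
time_s: 1.77
tool_pos: [631.5, -165.0, 118.5]
orientation: [[-0.004, 0.948, 0.319], [0.009, 0.319, -0.948], [-1.0, -0.001, -0.01]]
force: [-0.4, 0.5, -0.6]
opening: -0.1
```

```bash
python3 - <<'E'
from h import *
cv2.imwrite("pics/w1.png",capture("wrist")[:,:,::-1]); cv2.imwrite("pics/s1.png",capture("scene")[:,:,::-1]);o=get_obs();print(o["tool_pos"],o["orientation"],o["force"])
E
```

```text
[ 632.92 -165.97  122.85] [[-0.    0.95  0.32]
 [ 0.01  0.32 -0.95]
 [-1.    0.   -0.01]] [ 0.3  -0.65 -0.01]
```

View pics/w1.png

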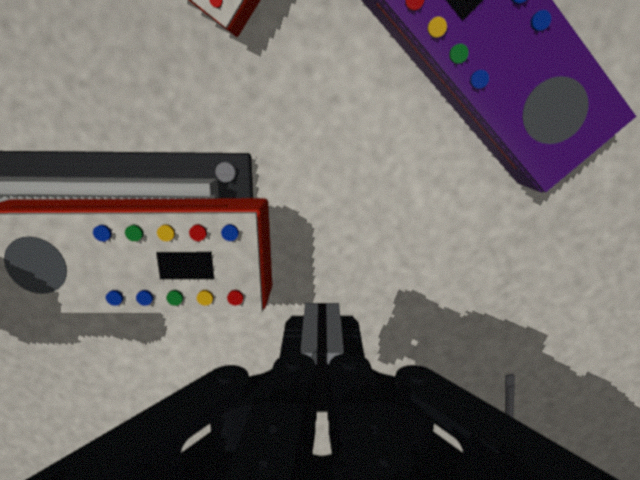

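The wrist view shows the module's rear top corners at about (266,211) and (263,310). The shut fingertips are at (321,310), and the space behind the module is clear.

```bash
python3 - <<'E'
from h import *
p=camera_params("wrist")
for u,v,z in((266,211,56),(263,310,56),(2,213,56),(36,265,56)): print(ray(p,u,v,z))
print(proj(p,get_obs()["tool_pos"]))
E
```

```text
[ 651.43 -127.93   56.  ]
[ 593.44 -142.82   56.  ]
[604.34   7.95  56.  ]
[579.36 -12.85  56.  ]
[320.83 321.62]
```

Emit:
carry_out --motion "0 3 0 0 0 0 0;0 3 0 0 0 0 0;0 2 0 0 0 0 0;0 1 0 0 0 0 0;0 0 0 0 0 0 0"

```text
time_s: 2.28
tool_pos: [639.5, -169.7, 42.7]
orientation: [[0.014, 0.948, 0.317], [-0.001, 0.317, -0.948], [-1.0, 0.013, 0.005]]
force: [-0.2, 0.6, -0.3]
opening: 0.2
```

Emit:
carry_out --motion "0 0.2 0 -0.3 0 0 0;0 0 0 -0.3 0 0 0;0 0 0 -0.3 0 0 0;0 0 0 -0.3 0 0 0;0 0 0 0 0 0 0"

```text
time_s: 2.7
tool_pos: [639.2, -159.4, 48.9]
orientation: [[0.023, 0.948, 0.316], [-0.005, 0.317, -0.949], [-1.0, 0.02, 0.011]]
force: [0.7, 0.1, 0.7]
opening: 0.3
```

Emit:
carry_out --motion "0 0.7 -0.4 0 0 0.01 -0.02;0 0.6 -0.3 0 0 0 0;0 0 0 -0.2 0 0 0;0 0 0 -0.2 0 0 0;0 0 0 -0.2 0 0 0"

```text
time_s: 3.12
tool_pos: [630.7, -156.2, 35.7]
orientation: [[-0.0, 0.949, 0.317], [-0.002, 0.317, -0.949], [-1.0, -0.001, 0.002]]
force: [0.1, -0.3, 0.3]
opening: 0.5
```

Emit:
carry_out --motion "0 0.1 0 -0.2 0 0 0;0 0 0 -0.2 0 0 0;0 0 0 -0.2 0 0 0;0 0 0 -0.2 0 0 0;0 0 0 -0.2 0 0 0"

```text
time_s: 3.53
tool_pos: [626.9, -145.5, 34.4]
orientation: [[-0.001, 0.949, 0.317], [-0.002, 0.317, -0.949], [-1.0, -0.001, 0.002]]
force: [-0.1, -0.3, 0.3]
opening: 0.0
```

Emit:
carry_out --motion "0 0 0 -0.2 0 0 0;0 0 0 -0.2 0 0 0;0 0 0 -0.2 0 0 0;0 0 0 -0.2 0 0 0;0 0 0 -0.2 0 0 0"

```text
time_s: 3.95
tool_pos: [623.8, -135.8, 34.7]
orientation: [[0.0, 0.949, 0.316], [-0.004, 0.316, -0.949], [-1.0, -0.001, 0.003]]
force: [0.0, -1.9, -1.5]
opening: 0.1
```

Emit:
carry_out --motion "0 0 0 -0.2 0 0 0;0 0 0 -0.2 0 0 0;0 0 0 -0.2 0 0 0;0 0 0 -0.2 0 0 0;0 0 0 -0.2 0 0 0"

```text
time_s: 4.37
tool_pos: [620.3, -125.5, 34.7]
orientation: [[0.0, 0.949, 0.316], [-0.004, 0.316, -0.949], [-1.0, -0.001, 0.004]]
force: [0.6, -2.7, -0.3]
opening: -0.2
```

Emit:
carry_out --motion "0 0 0 -0.2 0 0 0;0 0 0 -0.2 0 0 0;0 0 0 -0.2 0 0 0;0 0 0 -0.2 0 0 0;0 0 0 -0.2 0 0 0"

```text
time_s: 4.78
tool_pos: [616.8, -114.9, 34.7]
orientation: [[0.0, 0.949, 0.316], [-0.004, 0.316, -0.949], [-1.0, -0.001, 0.004]]
force: [0.4, -0.5, -0.7]
opening: 0.5
```

Emit:
carry_out --motion "0 0 0 -0.2 0 0 0;0 0 0 -0.2 0 0 0;0 0 0 -0.2 0 0 0;0 0 0 -0.2 0 0 0;0 0 0 -0.2 0 0 0"

```text
time_s: 5.2
tool_pos: [613.3, -104.4, 34.7]
orientation: [[0.0, 0.949, 0.316], [-0.004, 0.316, -0.949], [-1.0, -0.001, 0.004]]
force: [0.6, -2.0, -0.9]
opening: 0.0
```

Emit:
carry_out --motion "0 0 0 -0.2 0 0 0;0 0 0 -0.2 0 0 0;0 0 0 -0.2 0 0 0;0 0 0 -0.1 0 0 0;0 0 0 -0.1 0 0 0"

```text
time_s: 5.62
tool_pos: [610.5, -95.7, 34.7]
orientation: [[0.0, 0.949, 0.316], [-0.004, 0.316, -0.949], [-1.0, -0.001, 0.004]]
force: [0.2, -1.4, -1.6]
opening: -0.0
```

```bash
python3 - <<'E'
from h import *
cv2.imwrite("pics/w2.png",capture("wrist")[:,:,::-1]); cv2.imwrite("pics/t2.png",cv2.resize(capture("top")[200:295,235:380,::-1],None,fx=5.5,fy=5.5,interpolation=cv2.INTER_CUBIC));o=get_obs();print(o["tool_pos"],o["force"])
E
```

```text
[610.42 -95.59  34.7 ] [ 0.23  0.75 -0.75]
```

View pics/t2.png

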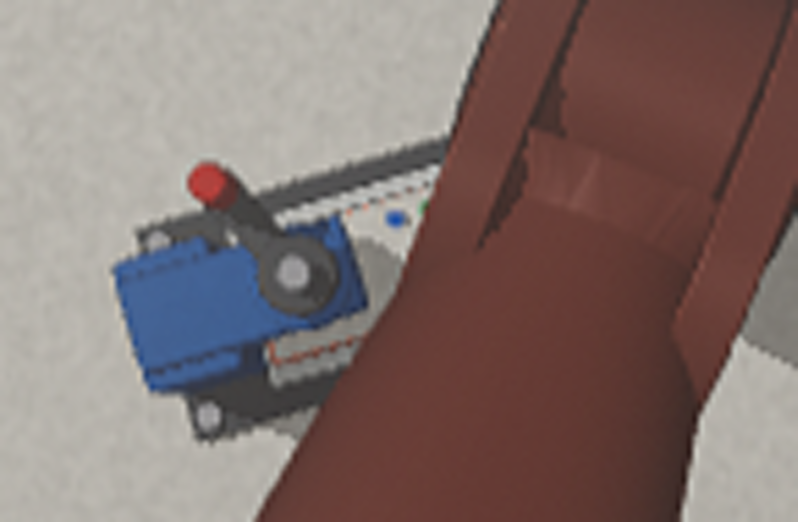

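The module is sliding squarely: its front corner is at crop (272,348), close to the column. I'll go on slowly.

Emit:
carry_out --motion "0 0 0 -0.15 0 0 0;0 0 0 -0.15 0 0 0;0 0 0 -0.15 0 0 0;0 0 0 -0.15 0 0 0;0 0 0 -0.1 0 0 0"

```text
time_s: 6.13
tool_pos: [608.7, -90.6, 35.1]
orientation: [[0.001, 0.949, 0.315], [-0.008, 0.315, -0.949], [-1.0, -0.001, 0.008]]
force: [2.0, -8.3, -2.3]
opening: -0.1
```

Emit:
carry_out --motion "0 0 0 -0.1 0 0 0;0 0 0 -0.1 0 0 0;0 0 0 -0.1 0 0 0;0 0 0 -0.1 0 0 0;0 0 0 -0.1 0 0 0"

```text
time_s: 6.55
tool_pos: [608.1, -90.9, 35.8]
orientation: [[0.003, 0.95, 0.312], [-0.018, 0.312, -0.95], [-1.0, -0.002, 0.018]]
force: [1.1, -6.4, -2.3]
opening: 0.2
```

Emit:
carry_out --motion "0 0 0 -0.1 0 0 0;0 0 0 -0.1 0 0 0;0 0 0 -0.1 0 0 0;0 0 0 -0.1 0 0 0;0 0 0 -0.1 0 0 0"

```text
time_s: 6.97
tool_pos: [607.6, -91.2, 36.4]
orientation: [[0.006, 0.951, 0.308], [-0.028, 0.308, -0.951], [-1.0, -0.003, 0.028]]
force: [1.6, -6.3, -2.0]
opening: -0.0
```

Emit:
carry_out --motion "0 0 0 0.4 0 0.028 0;0 0 0 0.5 0 0 0;0 0 0 1 0 0 0;0 0 0 1 0 0 0;0 0 0 0 0 0 0"

```text
time_s: 7.38
tool_pos: [617.0, -119.9, 36.7]
orientation: [[-0.003, 0.951, 0.309], [-0.001, 0.309, -0.951], [-1.0, -0.003, 0.0]]
force: [-0.1, -0.2, 0.1]
opening: 0.4
```

Emit:
carry_out --motion "0 -4 0 0 0 0 0;0 -4 0 0 0 0 0;0 -4 0 0 0 0 0;0 -4 0 0 0 0 0;4 -3.5 0 0 0 0 0"

```text
time_s: 7.8
tool_pos: [612.0, -118.5, 226.7]
orientation: [[-0.021, 0.951, 0.307], [0.006, 0.307, -0.952], [-1.0, -0.018, -0.012]]
force: [0.8, -1.1, -0.3]
opening: 10.5
```

Emit:
carry_out --motion "4 -2 -0.3 1 0 0 0;4 0 0 0.5 0 0 0;4 0 0 0 0 0 0;4 0 0 0 0 0 0;4 0 0 0 0 0 0"

```text
time_s: 8.22
tool_pos: [617.1, -135.1, 256.7]
orientation: [[-0.01, 0.952, 0.307], [0.001, 0.307, -0.952], [-1.0, -0.009, -0.004]]
force: [0.3, 0.7, -0.3]
opening: 39.9
```

```bash
python3 - <<'E'
from h import *
cv2.imwrite("pics/w3.png",capture("wrist")[:,:,::-1]);o=get_obs();print(o["tool_pos"],o["orientation"],o["force"],camera_params("wrist"))
E
```

```text
[ 616.88 -134.96  256.36] [[-0.01  0.95  0.31]
 [ 0.    0.31 -0.95]
 [-1.   -0.01 -0.  ]] [ 0.34  0.51 -0.64] {'fx': 399.8596251747132, 'fy': 399.8596251747132, 'cx': 321.60717110422485, 'cy': 243.1509181651528, 'R': array([[ 0.31, -0.95, -0.  ],
       [-0.9 , -0.29,  0.32],
       [-0.31, -0.1 , -0.95]]), 't': array([-317.61,  464.35,  582.33])}
```

View pics/w3.png

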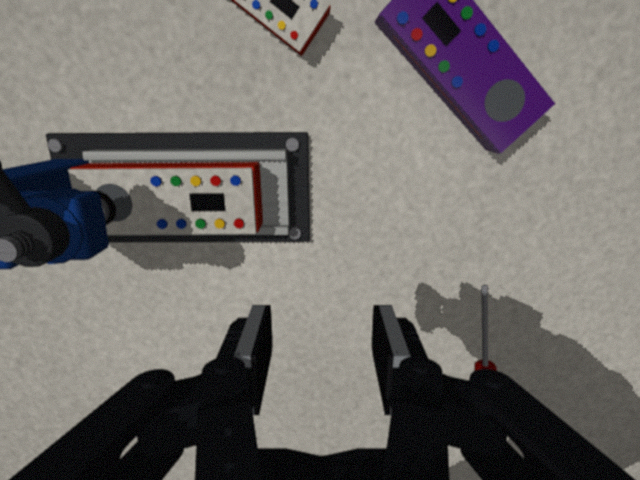

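```bash
python3 - <<'E'
from h import *
p=camera_params("wrist"); u=np.array([-.31,.951,0]); s=np.array([562.85,39.8,0])
for n,a,b,z in(("bedend",289,190,20),("railend",286,155,26),("rear bottom",262,195,20),("rear top L",259,164,56),("rear top R",257,234,56),("front top L",70,167,56),("bolt",292,144,12),("bolt",294,233,12),("bolt",56,145,12)):
    X=ray(p,a,b,z); print(n,X,(X-s)@u)
im=cv2.imread("pics/w3.png"); 
E
```

```text
bedend [ 613.27 -102.75   20.  ] -151.19458786072246
railend [644.89 -91.08  26.  ] -149.8968359443186
rear bottom [600.57 -79.37  20.  ] -125.0264636802453
rear top L [634.68 -72.88  56.  ] -129.42553462385553
rear top R [573.74 -87.35  56.  ] -124.29674650634148
front top L [582.5   80.05  56.  ] 32.18863367269857
bolt [654.53 -92.89  12.  ] -154.60646135601974
bolt [ 570.74 -119.89   12.  ] -154.30669103420934
bolt [584.86 119.42  12.  ] 68.8963939425226
```

```bash
python3 - <<'E'
from h import *
im=cv2.imread("pics/w3.png")[:,:,::-1].copy(); p=camera_params("wrist"); u=np.array([-.31,.951,0]); s=np.array([562.85,39.8,0])
m=mask(im,(0,140,60),(12,255,255))
for v in range(168,236,6):
    c=np.nonzero(m[v,250:275])[0]+250
    if len(c): print(v,c.min(),c.max(),(ray(p,c.min(),v,56)-s)@u,(ray(p,c.max()+.5,v,22)-s)@u)
e=cv2.resize(im[125:275,0:310],None,fx=2.5,fy=2.5,interpolation=cv2.INTER_CUBIC); cv2.imwrite("pics/w3c.png",e[:,:,::-1])
E
```

```text
168 252 254 -123.26914116210497 -119.60605331449344
174 253 259 -123.82601025340549 -124.00092172495181
180 254 255 -124.38830590884362 -119.91139714488352
186 254 256 -124.08974102502302 -120.54238611575398
192 254 260 -123.78823294404192 -124.04997286203466
198 255 256 -124.35869262590967 -119.89995890617043
204 255 256 -124.05552417755813 -119.57394842034452
210 255 261 -123.74932232257225 -124.10049544150996
216 256 259 -124.32818649100878 -121.84029169841057
222 256 261 -124.02027046556604 -123.48107023161026
228 257 258 -124.60638342112246 -120.20878142748631
```

View pics/w3c.png

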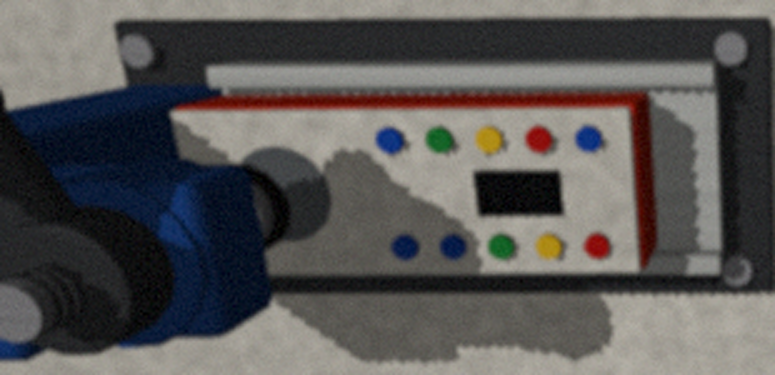

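The module is home: its rear edge is at -124 mm (nominal -125) with no yaw, and its front meets the column at crop (172,108). Next is the crank.

Emit:
carry_out --motion "4 0 0.8 -3.8 0 0 0;4 0 0.8 -3.8 0 0 0;4 0 0.8 -3.8 0 0 0;4 0 0.8 -3.6 0 0 0;4 0 0.8 -3 0 0 0"

```text
time_s: 8.68
tool_pos: [596.1, 50.1, 247.2]
orientation: [[-0.023, 0.954, 0.298], [0.003, 0.298, -0.955], [-1.0, -0.021, -0.01]]
force: [0.1, -0.4, 0.1]
opening: 40.1
```

Emit:
carry_out --motion "4 0 0 -1 0 0 0;4 0 0 0 0 0 0;4 0 0 0 0 0 0;4 0 0 0 0 0 0;4 0 0 0 0 0 0"

```text
time_s: 9.1
tool_pos: [589.8, 65.3, 242.3]
orientation: [[-0.031, 0.952, 0.304], [0.004, 0.305, -0.952], [-1.0, -0.028, -0.013]]
force: [-0.2, -0.8, -0.1]
opening: 40.2
```

```bash
python3 - <<'E'
from h import *
im=capture("wrist");cv2.imwrite("pics/w4.png",im[:,:,::-1]);o=get_obs();print(o["tool_pos"],o["orientation"],o["force"])
p=camera_params("wrist"); print(proj(p,[597.85,73.9,213]),proj(p,o["tool_pos"]))
E
```

```text
[589.81  65.05 242.21] [[-0.03  0.95  0.3 ]
 [ 0.    0.3  -0.95]
 [-1.   -0.03 -0.01]] [ 0.01 -0.99 -0.06]
[308.88 269.  ] [320.86 321.52]
```

View pics/w4.png

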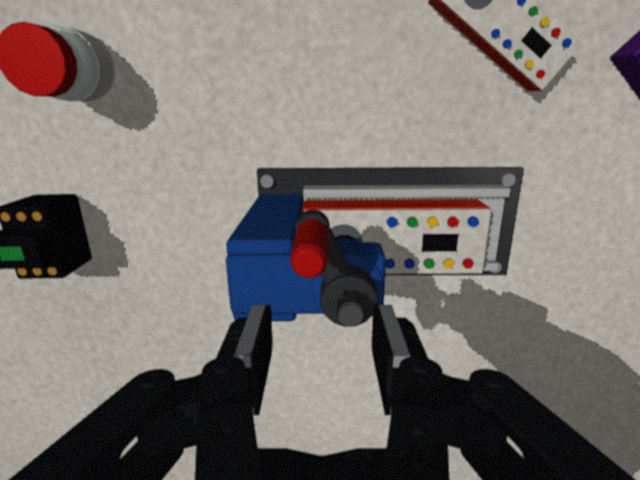

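The grip's top is at (308,261) and the spindle's top at (350,313).

```bash
python3 - <<'E'
from h import *
p=camera_params("wrist"); o=get_obs(); g=ray(p,308,261,213); s=ray(p,350,313,187)
print(g,s,np.linalg.norm((g-s)[:2]), o["orientation"].T@(g-o["tool_pos"]))
E
```

```text
[601.57  75.47 213.  ] [568.15  41.9  187.  ] 47.36667119218455 [28.89 15.18 -5.96]
```

Emit:
carry_out --motion "4 0 0.8 -0.4 0 -0.01 0.03;4 0 0.4 -0.2 0 0 0;4 0 0 0 0 0 0;4 0 0 0 0 0 0;4 0 0 0 0 0 0"

```text
time_s: 9.57
tool_pos: [600.4, 69.6, 241.6]
orientation: [[-0.0, 0.955, 0.298], [0.003, 0.298, -0.955], [-1.0, 0.001, -0.003]]
force: [0.7, -0.0, 0.2]
opening: 39.8
```

```bash
python3 - <<'E'
from h import *
im=capture("wrist");o=get_obs();print(o["tool_pos"],o["orientation"]);p=camera_params("wrist")
m=mask(im,(0,150,90),(8,255,255))|mask(im,(172,150,90),(180,255,255)); n,l,st,c=cv2.connectedComponentsWithStats(m[200:330,270:370]); print(st,c)
cv2.imwrite("pics/w5.png",im[:,:,::-1]); print(proj(p,[599.5,74.7,213]))
i=1+np.argmax(st[1:,4]); b=st[i]; u=270+b[0]+b[2]/2; r=b[2]/2; 
print("lowest row",200+b[1]+b[3], ray(p,u,200+b[1]+b[3]-r,213))
E
```

```text
[600.42  69.55 241.51] [[-0.    0.95  0.3 ]
 [ 0.    0.3  -0.95]
 [-1.    0.   -0.  ]]
[[    0     0   100   130 11336]
 [   32    18    68    13   586]
 [   22    44    33    57  1078]] [[49.9  65.28]
 [64.68 23.25]
 [37.05 78.73]]
[310.08 290.14]
lowest row 301 [602.06  76.25 213.  ]
```

Emit:
carry_out --motion "4 0 0.3 -0.6 0 0 0;4 1 0 0 0 0 0;4 1.5 0 0 0 0 0;4 0.5 0 0 0 0 0;4 0 0 0 0 0 0"

```text
time_s: 10.03
tool_pos: [601.8, 76.7, 209.4]
orientation: [[-0.001, 0.955, 0.298], [0.003, 0.298, -0.955], [-1.0, 0.0, -0.003]]
force: [0.6, 0.2, -0.1]
opening: 39.6
```

Emit:
carry_out --motion "4 1 0 0 0 0 0;4 1 0 0 0 0 0;4 0.8 0 0 0 0 0;4 0.4 0 0 0 0 0;4 0 0 0 0 0 0"

```text
time_s: 10.45
tool_pos: [601.3, 77.0, 173.7]
orientation: [[-0.002, 0.955, 0.298], [0.003, 0.298, -0.955], [-1.0, -0.001, -0.003]]
force: [-0.3, 0.0, -0.6]
opening: 40.0
```

Emit:
carry_out --motion "1.5 -0.2 0 0 0 0 0;1.2 0 0 0 0 0 0;1.2 0 0 0 0 0 0;1.2 0 0 0 0 0 0;1.2 0 0 0 0 0 0"

```text
time_s: 10.87
tool_pos: [600.9, 76.6, 176.0]
orientation: [[-0.003, 0.955, 0.298], [0.002, 0.298, -0.955], [-1.0, -0.002, -0.003]]
force: [0.1, 0.9, -1.6]
opening: 16.6
```

Emit:
carry_out --motion "1.2 0 0 0 0 0 0;1.2 0 0 0 0 0 0;1.2 0 0 0 0 0 0;1.2 0 0 0 0 0 0;1.2 0 0 0 0 0 0"

```text
time_s: 11.28
tool_pos: [601.0, 76.6, 176.0]
orientation: [[-0.003, 0.955, 0.298], [0.002, 0.298, -0.955], [-1.0, -0.002, -0.003]]
force: [-1.0, -0.8, -3.1]
opening: 16.2
```

```bash
python3 - <<'E'
from h import *
o=get_obs();print(o["tool_pos"],o["orientation"],o["force"],o["opening"])
im=capture("wrist");cv2.imwrite("pics/w6.png",im[:,:,::-1])
E
```

```text
[600.96  76.61 176.01] [[-0.    0.95  0.3 ]
 [ 0.    0.3  -0.95]
 [-1.   -0.   -0.  ]] [-1.05 -0.81 -3.13] 16.191073751990004
```

View pics/w6.png

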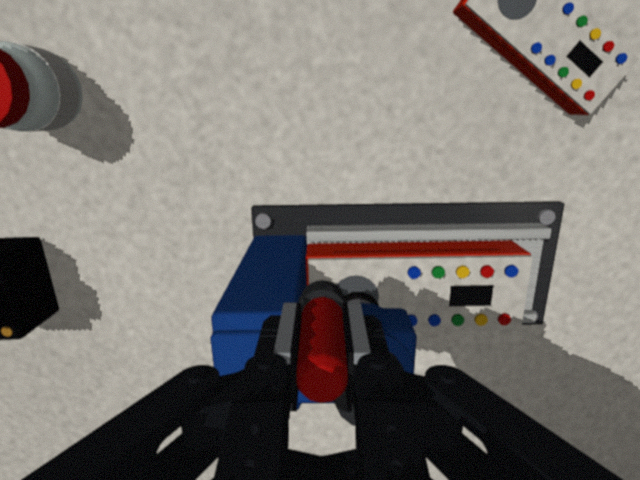

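```bash
cat > c.py <<'E'
from h import *
import sys
C=np.array([565.4,41.4])
def rows(step,n=5,C=C):
    o=get_obs(); R=o["orientation"]; d=o["tool_pos"][:2]-C; th=np.arctan2(d[1],d[0]); r=np.hypot(*d)
    t=np.array([np.sin(th),-np.cos(th),0]); rad=np.array([d[0],d[1],0])/r
    print("th %.1f r %.1f z %.1f Ftan %.2f Frad %.2f"%(np.degrees(th),r,o["tool_pos"][2],-o["force"]@t,o["force"]@rad),"tilt",R[:2,0], "yaw %.1f"%np.degrees(np.arctan2(R[1,1],R[0,1])))
    out=[]
    P=o["tool_pos"].copy()
    for i in range(n):
        th-=step/r; Q=np.array([C[0]+50*np.cos(th),C[1]+50*np.sin(th),P[2]]) if i else P+ 0
        if i==0: Q[:2]=C+50.*np.array([np.cos(th),np.sin(th)])
        out.append(R.T@(Q-P)/10); P=Q
    for v in out: print("%.2f %.2f"%(v[1],v[2]),end="; ")
    print()
if __name__=="__main__":
    for s in sys.argv[1:]: rows(float(s),15)
E
python3 c.py 6
```

```text
th 44.7 r 50.0 z 176.0 Ftan 0.14 Frad -1.15 tilt [-0.  0.] yaw 17.3
0.24 0.55; 0.18 0.57; 0.11 0.59; 0.04 0.60; -0.04 0.60; -0.11 0.59; -0.18 0.57; -0.24 0.55; -0.31 0.51; -0.37 0.47; -0.42 0.43; -0.47 0.37; -0.51 0.31; -0.54 0.25; -0.57 0.18;
```

Emit:
carry_out --motion "1.2 0 0.25 0.55 0 0 0;1.2 0 0.2 0.55 0 0 0;1.2 0 0.1 0.6 0 0 0;1.2 0 0.05 0.6 0 0 0;1.2 0 -0.05 0.6 0 0 0"

```text
time_s: 11.75
tool_pos: [613.2, 55.8, 176.0]
orientation: [[-0.006, 0.953, 0.303], [0.012, 0.303, -0.953], [-1.0, -0.002, -0.014]]
force: [1.1, 7.3, -3.0]
opening: 16.4
```

```bash
python3 c.py 6
```

```text
th 16.7 r 50.0 z 176.0 Ftan 6.71 Frad 3.19 tilt [-0.01  0.01] yaw 17.6
-0.04 0.60; -0.12 0.59; -0.19 0.57; -0.25 0.54; -0.32 0.51; -0.38 0.47; -0.43 0.42; -0.48 0.37; -0.52 0.31; -0.55 0.24; -0.57 0.17; -0.59 0.10; -0.60 0.03; -0.60 -0.04; -0.59 -0.11;
```

Emit:
carry_out --motion "1.2 0 -0.05 0.6 0 0 0;1.2 0 -0.1 0.6 0 0 0;1.2 0 -0.2 0.55 0 0 0;1.2 0 -0.25 0.55 0 0 0;1.2 0 -0.3 0.5 0 0 0"

```text
time_s: 12.17
tool_pos: [614.3, 30.8, 176.0]
orientation: [[-0.004, 0.952, 0.308], [0.023, 0.308, -0.951], [-1.0, 0.003, -0.023]]
force: [1.6, 5.2, -3.4]
opening: 16.4
```

```bash
python3 c.py 6
```

```text
th -12.2 r 50.1 z 176.0 Ftan 5.46 Frad 0.50 tilt [-0.    0.02] yaw 17.9
-0.34 0.50; -0.39 0.46; -0.44 0.41; -0.49 0.35; -0.52 0.29; -0.55 0.23; -0.58 0.16; -0.59 0.09; -0.60 0.02; -0.60 -0.06; -0.59 -0.13; -0.57 -0.20; -0.54 -0.26; -0.50 -0.32; -0.46 -0.38;
```

Emit:
carry_out --motion "1.2 0 -0.35 0.5 0 -0.01 0;1.2 0 -0.4 0.45 0 -0.01 0;1.2 0 -0.45 0.4 0 -0.01 0;1.2 0 -0.5 0.35 0 0 0;1.2 0 -0.5 0.3 0 0 0"

```text
time_s: 12.58
tool_pos: [602.9, 8.2, 176.2]
orientation: [[0.013, 0.95, 0.311], [0.003, 0.311, -0.95], [-1.0, 0.014, 0.002]]
force: [5.0, 4.1, -4.7]
opening: 16.5
```

```bash
python3 c.py 6
```

```text
th -41.5 r 50.0 z 176.2 Ftan 6.39 Frad 0.99 tilt [0.01 0.  ] yaw 18.1
-0.54 0.27; -0.56 0.21; -0.58 0.14; -0.60 0.07; -0.60 -0.01; -0.59 -0.08; -0.58 -0.15; -0.56 -0.22; -0.53 -0.28; -0.49 -0.34; -0.45 -0.40; -0.40 -0.45; -0.34 -0.49; -0.28 -0.53; -0.21 -0.56;
```

```bash
cat > g.py <<'E'
from h import *
p={'fx':399.86,'fy':399.86,'cx':321.6,'cy':243.15}
# rebuild w3 camera pose: relative to tool pose
q=camera_params("wrist"); o=get_obs(); R=o["orientation"]; Rc=q["R"]@R; tc=q["R"]@o["tool_pos"]+q["t"]
R3=np.array([[-.010,.952,.307],[.001,.307,-.952],[-1,-.009,-.004]]); U,_,V=np.linalg.svd(R3); R3=U@V; T=np.array([616.88,-134.96,256.36])
p["R"]=Rc@R3.T; p["t"]=tc-p["R"]@T
C=np.array([565.4,41.4]); u=np.array([-.31,.951]); n=np.array([.951,.31])
for z in (56,60,65,70,75,80,85,90):
    print(z,proj(p,[*(C-15*u),z]),proj(p,[*(C+15*n),z]))
E
python3 g.py; python3 - <<'E'
import cv2
im=cv2.imread("pics/w3.png")[180:230,80:150]; cv2.imwrite("pics/pad.png",cv2.resize(im,None,fx=10,fy=10,interpolation=cv2.INTER_CUBIC))
E
```

```text
56 [129.52 199.55] [109.44 182.55]
60 [127.41 200.57] [107.08 183.39]
65 [124.7  201.87] [104.05 184.47]
70 [121.92 203.21] [100.93 185.59]
75 [119.06 204.59] [ 97.72 186.73]
80 [116.11 206.01] [ 94.42 187.91]
85 [113.08 207.47] [ 91.03 189.12]
90 [109.96 208.98] [ 87.53 190.37]
```

View pics/pad.png

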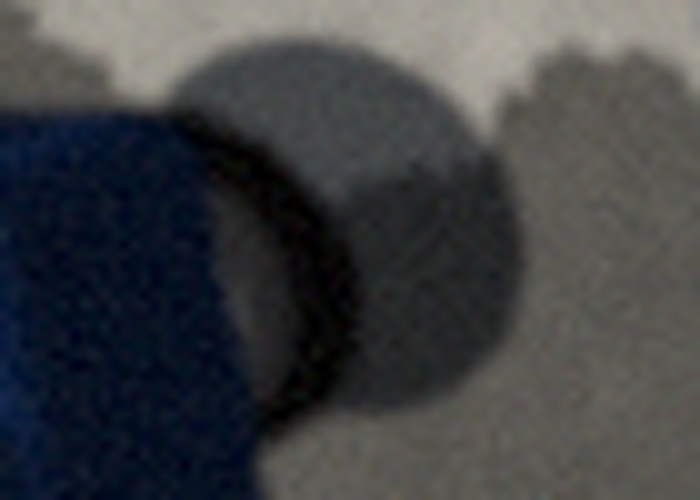

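Emit:
carry_out --motion "1.2 0 -0.55 0.25 0 0 -0.01;1.2 0 -0.55 0.2 0 0 0;1.2 0 -0.6 0.15 0 0 0;1.2 0 -0.6 0.05 0 0 0;1.2 0 -0.6 0 0 0 0"

```text
time_s: 13.0
tool_pos: [581.8, -5.8, 176.1]
orientation: [[0.015, 0.95, 0.313], [0.005, 0.313, -0.95], [-1.0, 0.016, -0.0]]
force: [6.0, 2.0, -5.7]
opening: 16.2
```

Emit:
carry_out --motion "1.2 0 -0.6 -0.05 0 0 0;1.2 0 -0.6 -0.1 0 0 0;1.2 0 -0.55 -0.2 0 0 0;1.2 0 -0.55 -0.25 0 0 0;1.2 0 -0.5 -0.3 0 0 0"

```text
time_s: 13.42
tool_pos: [556.6, -7.7, 176.1]
orientation: [[0.026, 0.949, 0.313], [0.004, 0.313, -0.95], [-1.0, 0.026, 0.004]]
force: [5.9, -3.3, -5.7]
opening: 16.4
```

```bash
python3 c.py 6
```

```text
th -100.2 r 49.9 z 176.1 Ftan 6.35 Frad 2.23 tilt [0.03 0.  ] yaw 18.2
-0.52 -0.31; -0.47 -0.38; -0.42 -0.43; -0.37 -0.48; -0.31 -0.52; -0.24 -0.55; -0.17 -0.58; -0.10 -0.59; -0.03 -0.60; 0.04 -0.60; 0.11 -0.59; 0.18 -0.57; 0.25 -0.55; 0.31 -0.51; 0.37 -0.47;
```

Emit:
carry_out --motion "1.2 0 -0.5 -0.3 0 0 -0.01;1.2 0 -0.45 -0.4 0 0 -0.01;1.2 0 -0.4 -0.45 0 0 -0.01;1.2 0 -0.35 -0.5 0 0 0;1.2 0 -0.3 -0.5 0 0 0"

```text
time_s: 13.83
tool_pos: [534.0, 2.7, 176.1]
orientation: [[0.006, 0.951, 0.31], [-0.012, 0.31, -0.951], [-1.0, 0.002, 0.013]]
force: [3.8, -5.3, -4.6]
opening: 16.6
```

Emit:
carry_out --motion "1.2 0 -0.3 -0.5 0 0 0;1.2 0 -0.25 -0.55 0 0 0;1.2 0 -0.2 -0.6 0 0 0;1.2 0 -0.1 -0.6 0 0 0;1.2 0 0 -0.6 0 0 0"

```text
time_s: 14.25
tool_pos: [519.1, 23.3, 176.0]
orientation: [[0.011, 0.952, 0.306], [-0.02, 0.306, -0.952], [-1.0, 0.005, 0.022]]
force: [-2.4, -7.3, -1.4]
opening: 16.0
```

```bash
python3 c.py 6
```

```text
th -158.6 r 49.7 z 176.0 Ftan 5.90 Frad 4.94 tilt [ 0.01 -0.02] yaw 17.8
-0.03 -0.60; 0.07 -0.60; 0.14 -0.59; 0.21 -0.56; 0.28 -0.53; 0.34 -0.50; 0.40 -0.45; 0.45 -0.40; 0.50 -0.34; 0.53 -0.28; 0.56 -0.22; 0.58 -0.15; 0.60 -0.08; 0.60 -0.00; 0.60 0.07;
```

Emit:
carry_out --motion "1.2 0 0 -0.6 0 0.01 0;1.2 0 0.05 -0.6 0 0.01 0;1.2 0 0.1 -0.6 0 0 0;1.2 0 0.2 -0.55 0 0 0;1.2 0 0.25 -0.55 0 0 0"

```text
time_s: 14.67
tool_pos: [516.1, 48.7, 175.9]
orientation: [[0.005, 0.953, 0.302], [-0.01, 0.302, -0.953], [-1.0, 0.002, 0.011]]
force: [-1.4, -5.4, -0.8]
opening: 16.4
```

Emit:
carry_out --motion "1.2 0 0.25 -0.55 0 0 0;1.2 0 0.35 -0.5 0 0 0;1.2 0 0.4 -0.45 0 0 0;1.2 0 0.45 -0.4 0 0 0;1.2 0 0.5 -0.35 0 0 0"

```text
time_s: 15.08
tool_pos: [526.8, 73.1, 175.8]
orientation: [[0.002, 0.954, 0.299], [-0.017, 0.299, -0.954], [-1.0, -0.004, 0.017]]
force: [-3.2, -4.6, -0.2]
opening: 16.5
```

```bash
python3 c.py 6
```

```text
th 140.6 r 50.0 z 175.8 Ftan 5.63 Frad -0.47 tilt [ 0.   -0.02] yaw 17.4
0.52 -0.30; 0.55 -0.23; 0.58 -0.17; 0.59 -0.10; 0.60 -0.02; 0.60 0.05; 0.59 0.12; 0.57 0.19; 0.54 0.26; 0.51 0.32; 0.47 0.38; 0.42 0.43; 0.36 0.48; 0.30 0.52; 0.24 0.55;
```

Emit:
carry_out --motion "1.2 0 0.5 -0.3 0 0.01 0;1.2 0 0.55 -0.25 0 0.005 0;1.2 0 0.6 -0.2 0 0 0;1.2 0 0.6 -0.1 0 0 0;1.2 0 0.6 0 0 0 0"

```text
time_s: 15.5
tool_pos: [549.2, 88.6, 175.8]
orientation: [[-0.01, 0.955, 0.298], [-0.007, 0.298, -0.955], [-1.0, -0.012, 0.004]]
force: [-6.1, -0.5, 2.1]
opening: 16.7
```

```bash
python3 c.py 3.5
```

```text
th 108.9 r 49.9 z 175.8 Ftan 5.90 Frad 1.50 tilt [-0.01 -0.01] yaw 17.3
0.35 -0.00; 0.35 0.03; 0.35 0.05; 0.34 0.08; 0.34 0.10; 0.33 0.12; 0.32 0.15; 0.31 0.17; 0.30 0.19; 0.28 0.21; 0.27 0.23; 0.25 0.25; 0.23 0.26; 0.21 0.28; 0.19 0.29;
```

Emit:
carry_out --motion "1.2 0 0.35 0 0 0 0.01;1.2 0 0.35 0.05 0 0 0;1.2 0 0.35 0.05 0 0 0;1.2 0 0.35 0.1 0 0 0;1.2 0 0.35 0.1 0 0 0"

```text
time_s: 15.92
tool_pos: [564.2, 91.4, 175.9]
orientation: [[-0.007, 0.954, 0.298], [-0.004, 0.298, -0.954], [-1.0, -0.008, 0.001]]
force: [-4.7, -0.6, 0.7]
opening: 16.2
```

```bash
python3 c.py 3.5
```

```text
th 91.4 r 50.0 z 175.9 Ftan 4.67 Frad -0.51 tilt [-0.01 -0.  ] yaw 17.4
0.33 0.11; 0.32 0.13; 0.31 0.15; 0.30 0.18; 0.29 0.20; 0.28 0.22; 0.26 0.23; 0.24 0.25; 0.22 0.27; 0.21 0.28; 0.18 0.30; 0.16 0.31; 0.14 0.32; 0.12 0.33; 0.10 0.34;
```

Emit:
carry_out --motion "1.2 0 0.33 0.11 0 0 0;1.2 0 0.32 0.13 0 0 0;1.2 0 0.31 0.15 0 0 0;1.2 0 0.3 0.18 0 0 0;1.2 0 0.29 0.2 0 0 0"

```text
time_s: 16.33
tool_pos: [578.2, 89.7, 175.9]
orientation: [[-0.013, 0.954, 0.3], [-0.001, 0.3, -0.954], [-1.0, -0.013, -0.003]]
force: [-5.8, 0.6, 0.1]
opening: 16.5
```

```bash
python3 c.py 3.5
```

```text
th 75.2 r 50.0 z 175.9 Ftan 5.78 Frad -0.96 tilt [-0.01 -0.  ] yaw 17.4
0.29 0.20; 0.27 0.22; 0.26 0.24; 0.24 0.25; 0.22 0.27; 0.20 0.28; 0.18 0.30; 0.16 0.31; 0.14 0.32; 0.12 0.33; 0.09 0.34; 0.07 0.34; 0.05 0.35; 0.02 0.35; -0.00 0.35;
```

Emit:
carry_out --motion "1.2 0 0.29 0.2 0 0 0.01;1.2 0 0.27 0.22 0 0 0;1.2 0 0.26 0.24 0 0 0;1.2 0 0.24 0.25 0 0 0;1.2 0 0.22 0.27 0 0 0"

```text
time_s: 16.75
tool_pos: [590.9, 84.4, 175.9]
orientation: [[-0.01, 0.953, 0.302], [0.007, 0.302, -0.953], [-1.0, -0.007, -0.009]]
force: [-4.1, 2.4, 1.5]
opening: 16.6
```

```bash
python3 c.py 3.5
```

```text
th 59.4 r 50.0 z 175.9 Ftan 4.72 Frad -0.05 tilt [-0.01  0.01] yaw 17.6
0.22 0.27; 0.20 0.28; 0.18 0.30; 0.16 0.31; 0.14 0.32; 0.12 0.33; 0.09 0.34; 0.07 0.34; 0.05 0.35; 0.02 0.35; -0.00 0.35; -0.03 0.35; -0.05 0.35; -0.07 0.34; -0.10 0.34;
```

Emit:
carry_out --motion "1.2 0 0.22 0.27 0 0 0;1.2 0 0.2 0.28 0 0 0;1.2 0 0.18 0.3 0 0 0;1.2 0 0.16 0.31 0 0 0;1.2 0 0.14 0.32 0 0 0"

```text
time_s: 17.17
tool_pos: [601.5, 76.1, 176.0]
orientation: [[-0.014, 0.952, 0.305], [0.013, 0.305, -0.952], [-1.0, -0.009, -0.017]]
force: [-4.2, 4.2, -0.1]
opening: 16.3
```

```bash
python3 c.py 3.5
```

```text
th 43.9 r 50.0 z 176.0 Ftan 6.00 Frad -0.12 tilt [-0.01  0.01] yaw 17.8
0.14 0.32; 0.12 0.33; 0.10 0.34; 0.07 0.34; 0.05 0.35; 0.02 0.35; 0.00 0.35; -0.02 0.35; -0.05 0.35; -0.07 0.34; -0.10 0.34; -0.12 0.33; -0.14 0.32; -0.16 0.31; -0.19 0.30;
```

Emit:
carry_out --motion "1.2 0 0.14 0.32 0 -0.01 0.01;1.2 0 0.12 0.33 0 0 0;1.2 0 0.1 0.34 0 0 0;1.2 0 0.07 0.34 0 0 0;1.2 0 0.05 0.35 0 0 0"

```text
time_s: 17.58
tool_pos: [609.2, 65.6, 176.0]
orientation: [[-0.004, 0.951, 0.309], [0.015, 0.309, -0.951], [-1.0, 0.001, -0.015]]
force: [-2.5, 4.8, -0.7]
opening: 16.2
```

```bash
python3 c.py 2.5
```

```text
th 28.9 r 50.1 z 176.0 Ftan 5.43 Frad 0.17 tilt [-0.    0.02] yaw 18.0
0.04 0.25; 0.03 0.25; 0.02 0.25; 0.00 0.25; -0.01 0.25; -0.02 0.25; -0.03 0.25; -0.05 0.25; -0.06 0.24; -0.07 0.24; -0.08 0.24; -0.09 0.23; -0.11 0.23; -0.12 0.22; -0.13 0.21;
```

Emit:
carry_out --motion "1.2 0 0.05 0.3 0 0 0;1.2 0 0.03 0.3 0 0 0;1.2 0 0.01 0.3 0 0 0;1.2 0 -0.01 0.3 0 0 0;1.2 0 -0.03 0.3 0 0 0"

```text
time_s: 18.0
tool_pos: [613.3, 55.9, 176.0]
orientation: [[-0.005, 0.95, 0.314], [0.024, 0.314, -0.949], [-1.0, 0.003, -0.024]]
force: [-1.0, 6.0, -1.3]
opening: 16.7
```

```bash
python3 c.py 3
```

```text
th 16.8 r 50.1 z 176.0 Ftan 6.07 Frad 0.83 tilt [-0.    0.02] yaw 18.3
-0.02 0.30; -0.03 0.30; -0.05 0.29; -0.07 0.29; -0.09 0.29; -0.10 0.28; -0.12 0.27; -0.14 0.27; -0.15 0.26; -0.17 0.25; -0.18 0.24; -0.20 0.23; -0.21 0.21; -0.22 0.20; -0.23 0.19;
```

Emit:
carry_out --motion "1.2 0 -0.02 0.3 0 -0.01 0;1.2 0 -0.03 0.3 0 -0.01 0;1.2 0 -0.05 0.29 0 0 0;1.2 0 -0.07 0.29 0 0 0;1.2 0 -0.09 0.29 0 0 0"

```text
time_s: 18.42
tool_pos: [615.2, 46.2, 176.1]
orientation: [[0.003, 0.948, 0.318], [0.015, 0.318, -0.948], [-1.0, 0.008, -0.013]]
force: [0.8, 6.4, -2.0]
opening: 16.4
```

```bash
python3 c.py 3
```

```text
th 5.5 r 50.1 z 176.1 Ftan 6.25 Frad 1.38 tilt [0.   0.02] yaw 18.6
-0.08 0.29; -0.09 0.28; -0.11 0.28; -0.13 0.27; -0.14 0.26; -0.16 0.25; -0.17 0.24; -0.19 0.23; -0.20 0.22; -0.21 0.21; -0.23 0.20; -0.24 0.18; -0.25 0.17; -0.26 0.15; -0.27 0.14;
```

Emit:
carry_out --motion "1.2 0 -0.08 0.29 0 0 0;1.2 0 -0.09 0.28 0 0 0;1.2 0 -0.11 0.28 0 0 0;1.2 0 -0.13 0.27 0 0 0;1.2 0 -0.14 0.26 0 0 0"

```text
time_s: 18.83
tool_pos: [615.2, 36.4, 176.1]
orientation: [[0.007, 0.946, 0.323], [0.025, 0.323, -0.946], [-1.0, 0.015, -0.022]]
force: [0.4, 5.9, -3.4]
opening: 16.4
```

```bash
python3 c.py 3
```

```text
th -5.7 r 50.1 z 176.1 Ftan 5.88 Frad -0.19 tilt [0.01 0.03] yaw 18.9
-0.14 0.26; -0.15 0.26; -0.16 0.25; -0.18 0.24; -0.19 0.23; -0.21 0.22; -0.22 0.20; -0.23 0.19; -0.24 0.18; -0.25 0.16; -0.26 0.15; -0.27 0.13; -0.28 0.11; -0.28 0.10; -0.29 0.08;
```

Emit:
carry_out --motion "1.2 0 -0.14 0.26 0.01 -0.01 0;1.2 0 -0.15 0.26 0.01 -0.01 0;1.2 0 -0.16 0.25 0 0 0;1.2 0 -0.18 0.24 0 0 0;1.2 0 -0.19 0.23 0 0 0"

```text
time_s: 19.25
tool_pos: [613.5, 27.3, 176.2]
orientation: [[0.021, 0.951, 0.308], [0.017, 0.308, -0.951], [-1.0, 0.025, -0.01]]
force: [5.2, 6.9, -4.2]
opening: 16.3
```

```bash
python3 c.py 3
```

```text
th -16.3 r 50.1 z 176.2 Ftan 8.11 Frad 3.05 tilt [0.02 0.02] yaw 17.9
-0.18 0.24; -0.19 0.23; -0.20 0.22; -0.22 0.21; -0.23 0.19; -0.24 0.18; -0.25 0.16; -0.26 0.15; -0.27 0.13; -0.28 0.12; -0.28 0.10; -0.29 0.08; -0.29 0.07; -0.30 0.05; -0.30 0.03;
```

Tangential force has risen to 8.1 N from a baseline of about 5.6, which suggests contact. Smaller steps from here.

Emit:
carry_out --motion "1.2 0 -0.12 0.16 0 0 0;1.2 0 -0.12 0.16 0 0 0;1.2 0 -0.13 0.15 0 0 0;1.2 0 -0.13 0.15 0 0 0;1.2 0 -0.14 0.14 0 0 0"

```text
time_s: 19.67
tool_pos: [612.7, 24.7, 176.2]
orientation: [[0.03, 0.949, 0.314], [0.031, 0.314, -0.949], [-0.999, 0.038, -0.02]]
force: [4.8, 8.1, -2.9]
opening: 16.5
```

```bash
python3 c.py 2
```

```text
th -19.4 r 50.1 z 176.2 Ftan 9.25 Frad 1.84 tilt [0.03 0.03] yaw 18.3
-0.14 0.15; -0.13 0.15; -0.14 0.14; -0.14 0.14; -0.15 0.13; -0.15 0.13; -0.16 0.12; -0.16 0.11; -0.17 0.11; -0.17 0.10; -0.18 0.09; -0.18 0.09; -0.18 0.08; -0.19 0.07; -0.19 0.07;
```

Emit:
carry_out --motion "1.2 0 -0.14 0.15 0 0 0;1.2 0 -0.14 0.15 0 0 0;1.2 0 -0.14 0.14 0 0 0;1.2 0 -0.14 0.14 0 0 0;1.2 0 -0.15 0.13 0 0 0"

```text
time_s: 20.08
tool_pos: [612.1, 22.6, 176.2]
orientation: [[0.04, 0.946, 0.322], [0.044, 0.32, -0.946], [-0.998, 0.052, -0.028]]
force: [5.3, 8.6, -3.7]
opening: 16.5
```

```bash
python3 c.py 2
```

```text
th -21.9 r 50.3 z 176.2 Ftan 9.97 Frad 1.73 tilt [0.04 0.04] yaw 18.7
-0.16 0.13; -0.14 0.14; -0.14 0.14; -0.15 0.13; -0.15 0.13; -0.16 0.12; -0.16 0.11; -0.17 0.11; -0.17 0.10; -0.18 0.09; -0.18 0.09; -0.18 0.08; -0.19 0.07; -0.19 0.06; -0.19 0.06;
```

Effort is now about 10 N, some 4.2 N over the free-running mean of 5.7, which is within the snug range. I'll relax the arm and release.

Emit:
carry_out --motion "1.2 0 0 0 0 0 0;1.2 0 0 0 0 0 0;4 0 0 0 0 0 0;4 0 0 0 0 0 0;4 0 0 0 0 0 0"

```text
time_s: 20.5
tool_pos: [613.1, 22.6, 177.1]
orientation: [[0.044, 0.946, 0.323], [0.043, 0.321, -0.946], [-0.998, 0.055, -0.027]]
force: [-0.5, 0.2, -1.0]
opening: 40.4
```

Emit:
carry_out --motion "4 0 0 0 0 0 0;4 -0.5 0 0 0 0 0;4 -1 0 0 0 0 0;4 -1.5 0 0 0 0 0;4 -2 0 0 0 0 0"

```text
time_s: 20.92
tool_pos: [609.3, 20.3, 226.7]
orientation: [[0.039, 0.946, 0.322], [0.044, 0.32, -0.946], [-0.998, 0.051, -0.029]]
force: [1.4, 0.1, 0.4]
opening: 40.1
```

Emit:
carry_out --motion "4 -2 0 0 0 0 0;4 -2 0 0 0 0 0;4 -3 0 1 0 0 0;4 -2 0 2 0 0 0;4 0 0 2 0 0 0"

```text
time_s: 21.33
tool_pos: [621.3, -29.5, 329.4]
orientation: [[0.047, 0.944, 0.326], [0.043, 0.324, -0.945], [-0.998, 0.059, -0.025]]
force: [0.9, 0.6, 0.2]
opening: 40.0
```

Emit:
carry_out --motion "4 0 0 3.5 0 0 0;4 0 0 4 0 0 0;4 0 0 4 0 0 0;4 0 0 3 0 0 0;4 0 0 0 0 0 0"

```text
time_s: 21.75
tool_pos: [671.2, -175.1, 334.7]
orientation: [[0.057, 0.943, 0.327], [0.039, 0.325, -0.945], [-0.998, 0.067, -0.018]]
force: [-0.7, 1.0, 0.1]
opening: 40.0
```

```bash
python3 - <<'E'
from h import *
cv2.imwrite("pics/w9.png",capture("wrist")[:,:,::-1]);o=get_obs();print(o["time_s"],o["tool_pos"],o["force"])
E
```

```text
21.8 [ 670.88 -173.14  335.42] [-0.45 -0.74  0.67]
```

View pics/w9.png

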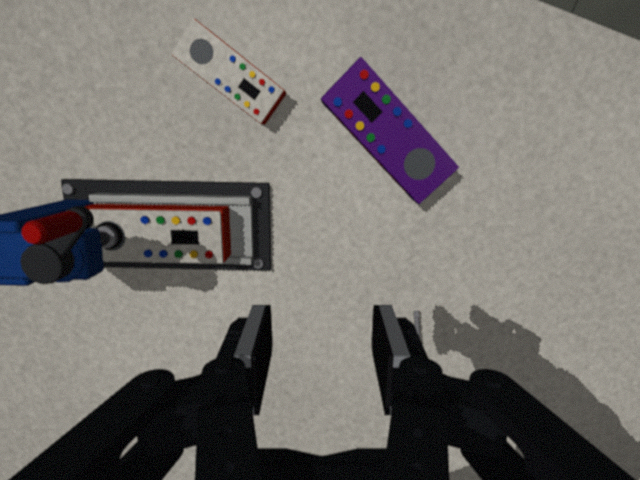

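The pad now covers the grey spot at (110,236), the module is still home, and the arm is clear. Handing in.

```bash
python3 -c "
from cell import *
print(sign_off())"
```

```text
the job is handed in; nothing more can be done
None
```

The module is home against the column and clamped, and the job was handed in at about 21.8 s of the 72 s allowed.

- **Sliding:** I pushed the module along the bed with shut fingers. The push force rose to about 8 N when it met the column. The wrist view then put its rear edge at -124 mm (nominal -125 mm), with no measurable yaw.
- **Clamping:** I turned the crank clockwise about 427° in all. Effort at the grip was about 5.7 N running free, with single readings between 4.7 and 6.7 N. After contact it climbed through 8.1 and 9.3 to about 10.0 N. That is roughly 4.2 N over free running, inside the 3 to 5 N snug range, though the scatter leaves about ±0.7 N of doubt.
- **Last checks:** After I let go, the wrist view showed the pad on the grey spot, the module still home, and the arm clear of everything. I saw no contact with the other items. The jar and contactor were outside that last picture and the screwdriver was mostly hidden, so I did not check those three at the end.
- **Disagreement:** An early pixel reading by eye suggested the module was yawed by about 4°. The edge detection afterwards did not bear that out.

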